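# Face up the drip-coffee cartons on the display rail

## Robot

A 6-joint arm with a two-finger parallel gripper is mounted at the origin on the work surface. World frame = base frame: x ahead of the robot, y to its left, z up, the work surface at z = 0. Lengths are in m, angles in rad, forces in N, time in s.
With the tool pointing down it reaches from about 0.275 to 1 m from the base axis. Payload 8.4 kg.
Tool frame: the origin (TCP) lies on the centre line of the jaws, within the pads' length; the fingertips stand 8 mm ahead of it and the grasp point (between the pads) lies 11 mm behind it; z points along the fingers, y is the line along which they close (so a half turn about z gives the same grasp; the last joint's range is limited). The gripper opens to 85 mm and grips with 20 to 120 N. Pads are 22 mm wide; open, the fingers measure 114 mm over their backs; the gripper's body (76 mm by 85 mm) begins 54 mm behind the grasp point. The pads swing forward as they close: fully open they stand 13 mm farther back than shut.
Start: joints at [-1.154, 0.353, 1.633, -0, 1.155, -0.002], TCP at [0.254, -0.571, 0.239] pointing down, gripper open.
Joint ranges: [-2.63, 2.63], [-0.92, 2.1], [0.06, 2.66], [-1.3, 4.44], [0, 2.69], [-3.02, 3.02]. Speed limits (rad/s): [2.22, 2.22, 2.79, 3.14, 3.14, 3.14].

## Interface

Orientations are given as a rotation vector (axis times angle).
In Python, from bench import env gives the robot as it stands. Calls block until the motion is done:
- env.movep(position, orientation): joint-space move of the TCP to a pose.
- env.move_l(position, speed=0.15, ori=None, contact_N=None): straight line of the TCP; ori=None keeps the orientation; speed is the mean speed in m/s. With contact_N (N) it stops when the force on the tool has changed by that much, and returns True; else False.
- env.set_joints(angles): joint-space move.
- env.move_gripper(opening, effort=None): opening from 0.0 (shut) to 1.0 (fully open); effort is the grip in N (None keeps the last); returns when the fingers have stopped.
- env.wait(seconds).
- env.ik(position, orientation): joint angles nearest the present ones, or None.
- env.state(): the state.
- env.read_camera(name): name is "scene" or "side" or "wrist"; returns (picture, depth): 384x512x3 uint8, red, green, blue; 384x512 float32, m along the optical axis (not along the pixel's ray), 0 where there is no reading.
- env.camera_info(name): a dict with "K" (3x3 intrinsics, pixels), "eye" and "orientation" of the camera in the world. Camera axes: x right, y down, z forward; pixel columns grow to the right and rows downward; lengths in m; the calibration is good to about 2 mm. A picture is of the moment at which its call begins: read the wrist's pose just before it. camera_info takes no time and is no camera call; for the wrist camera it gives the pose at the moment of the call.
A pose or a line that the arm cannot do raises env.PlanningError and nothing moves.
- env.job_done(): hands the job in; it is judged then, once.
The state is a dict: "t": time; "joint_positions": joint angles; "dq": joint speeds; "joint_efforts": joint torques, N m; "tool_pos": TCP position; "tcp_rot": TCP orientation; "contact_force": force on the tool from outside, world axes, zero at the start; "wrist_torque": the same for the moment, N m; "grip_width": opening from 0.0 (shut) to 1.0 (fully open); "grip_force": force on a finger pad.
Only numpy, scipy, OpenCV 4.12 (cv2) and the standard library are available. Lean on these libraries where they do the work, as an engineer would, in place of code of your own. Each camera call takes 0.05 s, during which the arm holds its last target. There are 200 camera calls.

## Task

Tidy the coffee display: slide the three drip-coffee cartons along the counter, without lifting or tipping them, into one straight closed-up row, broad sides flat against the rail, the first against the wooden end block and each next one touching its neighbour, in any order. Finish the display with the price-sign holder: push its sleeve fully down onto the spigot on the end block, with the sign's panel parallel to the rail. Leave everything else on the counter where it is.

Things in the scene. Friction and masses are not known exactly. Their poses are not given: they have to be found in the camera images.
- rail: fixed display rail. Origin: inner corner at counter height where rail face meets end block; y along the rail, x through it (away from the row), z up. Steel rail 30 mm high, 12 mm thick (x 0 to 12 mm), face at x = 0, from y = +44 to -370 mm. Wooden end block 36 mm high, x -66 to 0, y 0 to +44 mm. The row belongs at x < 0, y < 0, starting at the block
- spigot_base (a point): foot of the upright steel spigot on top of the end block, on its axis, 36 mm above the counter (rail frame x -33, y +22 mm). The spigot is 16 mm across and 36 mm tall, its top 8 mm tapering to 9 mm. Axes as rail
- carton_a: closed kraft drip-coffee carton, 66 (x, front to back) x 80 (y, width) x 80 (z, tall) mm, about 0.22 kg, loose on the counter; origin at the centre of its underside. The three are identical and interchangeable: which name stands where varies
- carton_b: closed kraft drip-coffee carton, 66 (x, front to back) x 80 (y, width) x 80 (z, tall) mm, about 0.22 kg, loose on the counter; origin at the centre of its underside. The three are identical and interchangeable: which name stands where varies
- carton_c: closed kraft drip-coffee carton, 66 (x, front to back) x 80 (y, width) x 80 (z, tall) mm, about 0.22 kg, loose on the counter; origin at the centre of its underside. The three are identical and interchangeable: which name stands where varies
- sign: loose wooden price-sign holder, upright, 92 mm tall, 0.1 kg: a round sleeve (34 mm outside, 19 mm bore open downwards, 44 mm deep) and, from 48 to 92 mm up, a flat upright panel 10 mm thick (x), 56 mm wide (y), both faces alike. Origin: centre of the sleeve's foot. Stands near the end block or past the row's other end (the cup takes the other place)
- cup: bystander: round white ceramic cup, 60 mm across the rim, 60 mm tall; origin at the centre of its underside
- tin: bystander: dark round tin with a paper band, 70 mm across, 70 mm tall, beyond the rail; origin at the centre of its underside
- tamper: bystander: steel coffee tamper standing on its 54 mm base, 82 mm tall, beyond the rail; origin at the centre of its underside
- filter_box: bystander: flat white paper box, 60 x 100 x 45 mm, beyond the rail; origin at the centre of its underside
- spoon: bystander: steel spoon 160 mm long lying on the counter, between the cartons and the end-block side; origin near its middle
- bottle: bystander: amber bottle with paper label, 62 mm across, 160 mm tall; origin at the centre of its underside
- grinder: bystander: dark steel hand grinder, upright cylinder 48 mm across, 130 mm tall; origin at the centre of its underside

How it is judged:
At the end, for the whole second after the job is handed in: Cartons at rest, flat, one per place from the end block: within 5 mm of the rail, 0.06 rad square, and 5, 8, 11 mm (1st, 2nd, 3rd) of a gapless row. Sign's sleeve down on the spigot: foot within 4 mm of the block's top and of the axis, upright, panel within 0.26 rad of the rail (((x of carton_a in the frame of rail between -0.038 and -0.028 m and y of carton_a in the frame of rail between -0.045 and -0.035 m and angle between the x axis of carton_a and the x axis of rail, either way round below 0.06 rad) or (x of carton_b in the frame of rail between -0.038 and -0.028 m and y of carton_b in the frame of rail between -0.045 and -0.035 m and angle between the x axis of carton_b and the x axis of rail, either way round below 0.06 rad) or (x of carton_c in the frame of rail between -0.038 and -0.028 m and y of carton_c in the frame of rail between -0.045 and -0.035 m and angle between the x axis of carton_c and the x axis of rail, either way round below 0.06 rad)) and ((x of carton_a in the frame of rail between -0.038 and -0.028 m and y of carton_a in the frame of rail between -0.128 and -0.115 m and angle between the x axis of carton_a and the x axis of rail, either way round below 0.06 rad) or (x of carton_b in the frame of rail between -0.038 and -0.028 m and y of carton_b in the frame of rail between -0.128 and -0.115 m and angle between the x axis of carton_b and the x axis of rail, either way round below 0.06 rad) or (x of carton_c in the frame of rail between -0.038 and -0.028 m and y of carton_c in the frame of rail between -0.128 and -0.115 m and angle between the x axis of carton_c and the x axis of rail, either way round below 0.06 rad)) and ((x of carton_a in the frame of rail between -0.038 and -0.028 m and y of carton_a in the frame of rail between -0.211 and -0.195 m and angle between the x axis of carton_a and the x axis of rail, either way round below 0.06 rad) or (x of carton_b in the frame of rail between -0.038 and -0.028 m and y of carton_b in the frame of rail between -0.211 and -0.195 m and angle between the x axis of carton_b and the x axis of rail, either way round below 0.06 rad) or (x of carton_c in the frame of rail between -0.038 and -0.028 m and y of carton_c in the frame of rail between -0.211 and -0.195 m and angle between the x axis of carton_c and the x axis of rail, either way round below 0.06 rad)) and horizontal distance between sign and spigot_base below 0.004 m and z of sign in the frame of spigot_base between -0.004 and 0.004 m and angle between sign's own z axis and vertical below 0.1 rad and angle between the x axis of sign and the x axis of rail, either way round below 0.26 rad and angle between each of carton_a, carton_b, carton_c's own z axis and vertical below 0.05 rad and height (world z) of each of carton_a, carton_b, carton_c below 0.004 m and linear speed of each of carton_a, carton_b, carton_c, sign below 0.02 m/s); the robot touches nothing.
It fails at once if a carton is lifted off the counter (more than 15 mm) (height (world z) of any of carton_a, carton_b, carton_c above 0.015 m).
It fails at once if a carton is tipped (more than 0.3 rad) (angle between any of carton_a, carton_b, carton_c's own z axis and vertical above 0.3 rad).
It fails at once if a bystander is pushed more than 30 mm from its place or tipped over (distance of any of cup, tin, tamper, filter_box, spoon, bottle, grinder from where it was at the start of the episode above 0.03 m or angle between any of cup, tin, tamper, filter_box, bottle, grinder's own z axis and vertical above 0.5 rad).
It also fails if it takes over 72 s, if anything falls off the work surface, if the arm or the gripper's body presses on something with over 40 N, if the wrist force passes 120 N, or if a joint passes its speed limit or range.

## Working session

There is one attempt and no reset: what is moved stays moved. The work goes in short steps, each a Python script; the robot and the scene stay as the last script left them, time stands still between calls to the robot, and variables do not carry over. Pictures are saved under pics/ and viewed, at most 10 in all, crops included, and the job is handed in when it is done.

```bash
mkdir -p pics; ls
python3 - <<'E'
from bench import env
import numpy as np, cv2
for n in ("scene","side"):
    im,d=env.read_camera(n); i=env.camera_info(n)
    np.savez(f"{n}0.npz",im=im,d=d,K=i["K"],eye=i["eye"],R=np.array(i["orientation"]))
    cv2.imwrite(f"pics/{n}0.png",im[:,:,::-1]); print(n,i)
E
```

```text
pics
scene {'K': array([[419.10050579,   0.        , 257.15217849],
       [  0.        , 419.10050579, 185.45475337],
       [  0.        ,   0.        ,   1.        ]]), 'eye': array([ 1.55048018, -0.1039049 ,  0.99800735]), 'orientation': array([-1.88847243, -1.57266501,  0.66850484])}
side {'K': array([[445.15684718,   0.        , 257.51699521],
       [  0.        , 445.15684718, 192.30932169],
       [  0.        ,   0.        ,   1.        ]]), 'eye': array([0.53550953, 0.93978828, 1.0429751 ]), 'orientation': array([-0.10569417,  2.90508667, -1.1130701 ])}
```

View pics/scene0.png

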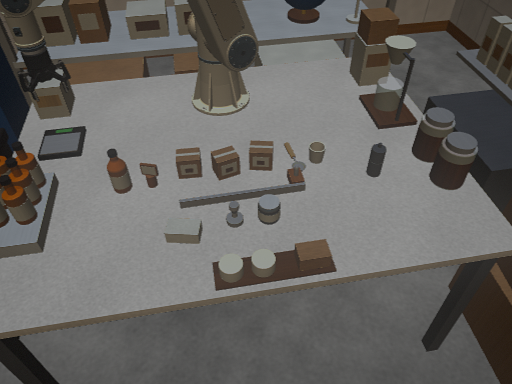

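View pics/side0.png

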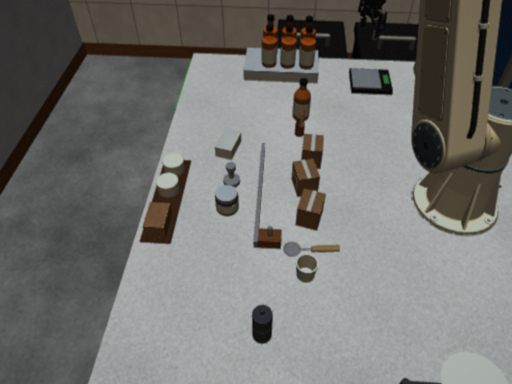

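Rail runs from about (180,200) to (305,187) in the scene image. The block is at the right end (296,178), with the cup at (316,152) beside it and the spoon at (292,155). The cartons are at (189,163), (226,163) and (261,155). The sign at (149,172) is past the far end, next to the bottle (119,172).

```bash
cat > h.py <<'E'
import numpy as np, cv2
from scipy.spatial.transform import Rotation as Ro
def cam(env,n):
    i=env.camera_info(n); im,d=env.read_camera(n)
    return im,d,np.array(i["K"]),np.array(i["eye"]),Ro.from_rotvec(i["orientation"]).as_matrix()
def pts(d,K,eye,R):
    v,u=np.indices(d.shape); r=np.stack([(u-K[0,2])/K[0,0],(v-K[1,2])/K[1,1],np.ones(d.shape)],-1)
    P=(r*d[...,None])@R.T+eye; P[d==0]=np.nan; return P
def rects(P,zlo,zhi,box,amin=30,s=1000):
    """min-area rects of points with zlo<z<zhi, on a 1 mm map"""
    x0,x1,y0,y1=box; Q=P.reshape(-1,3); Q=Q[np.isfinite(Q[:,0])]
    m=(Q[:,2]>zlo)&(Q[:,2]<zhi)&(Q[:,0]>x0)&(Q[:,0]<x1)&(Q[:,1]>y0)&(Q[:,1]<y1); Q=Q[m]
    M=np.zeros((int((x1-x0)*s)+1,int((y1-y0)*s)+1),np.uint8)
    M[((Q[:,0]-x0)*s).astype(int),((Q[:,1]-y0)*s).astype(int)]=255
    M=cv2.morphologyEx(M,cv2.MORPH_CLOSE,np.ones((7,7),np.uint8))
    out=[]
    for c in cv2.findContours(M,cv2.RETR_EXTERNAL,cv2.CHAIN_APPROX_NONE)[0]:
        if cv2.contourArea(c)<amin: continue
        b=cv2.boxPoints(cv2.minAreaRect(c)); b=np.stack([b[:,1]/s+x0,b[:,0]/s+y0],1)  # world xy corners
        e=b[1]-b[0]; f=b[2]-b[1]; L,S=(e,f) if np.hypot(*e)>np.hypot(*f) else (f,e)
        a=np.arctan2(L[1],L[0])%np.pi
        out.append((b.mean(0).round(4),np.hypot(*L).round(4),np.hypot(*S).round(4),np.degrees(a).round(1)))
    return out
E
python3 - <<'E'
from h import *
for n in ("scene","side"):
    f=np.load(n+"0.npz"); P=pts(f["d"],f["K"],f["eye"],Ro.from_rotvec(f["R"]).as_matrix())
    for z in ((.02,.034),(.06,.074),(.075,.09),(.09,.2)):
        print(n,z)
        for r in rects(P,*z,(.3,.85,-.5,.4)): print("  ",*r)
E
```

```text
scene (0.02, 0.034)
   [ 0.7528 -0.1963] 0.0982 0.008 76.0
   [0.7291 0.072 ] 0.0396 0.0097 82.1
   [ 0.7002 -0.0349] 0.0448 0.0408 38.7
   [0.6032 0.0109] 0.41 0.0203 90.9
   [ 0.5055 -0.3838] 0.0411 0.0131 87.1
   [ 0.5003 -0.0429] 0.034 0.0091 109.7
   [ 0.4949 -0.2812] 0.03 0.0141 98.1
   [ 0.4894 -0.0028] 0.0405 0.0072 103.4
   [ 0.4903 -0.3554] 0.0188 0.0049 153.4
   [0.4836 0.2934] 0.0178 0.0083 72.9
   [0.4816 0.1038] 0.0524 0.0077 76.3
   [0.473  0.0649] 0.0211 0.0042 74.7
   [ 0.4723 -0.155 ] 0.0799 0.0112 86.6
   [0.4366 0.3038] 0.026 0.0073 70.6
scene (0.06, 0.074)
   [ 0.7086 -0.0319] 0.0209 0.0059 77.5
   [0.699  0.0755] 0.065 0.064 90.0
   [0.5638 0.1939] 0.0132 0.0118 80.5
   [ 0.501  -0.0455] 0.031 0.008 90.0
   [ 0.4945 -0.0165] 0.021 0.011 90.0
   [0.4868 0.0075] 0.0195 0.0065 105.5
   [ 0.4869 -0.2835] 0.054 0.0088 69.4
   [ 0.4959 -0.3721] 0.0607 0.0248 120.0
   [0.4774 0.0903] 0.0788 0.0113 79.7
   [ 0.4736 -0.154 ] 0.0807 0.0206 96.2
scene (0.075, 0.09)
   [ 0.6978 -0.0321] 0.0277 0.027 167.5
   [ 0.5017 -0.3751] 0.0521 0.0187 107.4
   [ 0.4852 -0.2846] 0.0556 
[... 692 characters left out ...]
344] 0.065 0.0072 165.7
   [0.4316 0.0016] 0.0249 0.006 21.0
   [ 0.4193 -0.1138] 0.0222 0.0087 10.8
side (0.06, 0.074)
   [ 0.6939 -0.0212] 0.0259 0.0107 2.3
   [0.694  0.0761] 0.0659 0.0615 74.1
   [0.559 0.196] 0.0127 0.0127 45.0
   [ 0.489  -0.2595] 0.01 0.009 0.0
   [ 0.4698 -0.356 ] 0.0385 0.011 17.2
   [0.4542 0.1347] 0.064 0.0062 166.9
   [0.4519 0.0063] 0.066 0.0099 14.8
   [ 0.4406 -0.1155] 0.0651 0.0097 177.5
side (0.075, 0.09)
   [ 0.6943 -0.0308] 0.0312 0.0253 96.7
   [ 0.4822 -0.3601] 0.0515 0.0196 163.0
   [ 0.4615 -0.0308] 0.0868 0.0675 104.5
   [0.4456 0.0971] 0.0855 0.0663 75.6
   [ 0.4392 -0.1543] 0.0832 0.0668 87.5
side (0.09, 0.2)
   [ 0.4781 -0.3738] 0.0567 0.0444 150.3
```

```bash
cat >> h.py <<'E'
def ori(psi):
    """tool down, closing line (tool y) at world angle psi from +y"""
    return (Ro.from_euler('z',psi)*Ro.from_euler('x',np.pi)).as_rotvec()
E
python3 - <<'E'
from h import *
from bench import env
s=env.state(); print(s["t"],Ro.from_rotvec(s["tcp_rot"]).as_matrix().round(2).tolist())
for psi in (0,np.pi/2,-np.pi/2,np.pi): print(psi,env.ik([.48,-.05,.42],ori(psi)))
env.movep([.48,-.05,.42],ori(0)); 
im,d,K,eye,R=cam(env,"wrist"); print(env.state()["t"],eye,R.round(2).tolist(),K[0,0])
cv2.imwrite("pics/w1.png",im[:,:,::-1]); np.savez("w1.npz",im=im,d=d,K=K,eye=eye,R=R)
P=pts(d,K,eye,R)
for z in ((.02,.034),(.06,.074),(.075,.088),(.088,.11)):
    print(z)
    for r in rects(P,*z,(.3,.85,-.5,.4)): print("  ",*r)
E
```

```text
0.1 [[0.91, 0.41, -0.0], [0.41, -0.91, 0.0], [0.0, -0.0, -1.0]]
0 [-1.06900528e-01 -6.04149374e-03  1.67649674e+00 -4.44089210e-16
  1.47113741e+00  1.46389580e+00]
1.5707963267948966 [-1.06900528e-01 -6.04149374e-03  1.67649674e+00 -4.44089210e-16
  1.47113741e+00 -1.06900528e-01]
-1.5707963267948966 None
3.141592653589793 [-0.10690053 -0.00604149  1.67649674  0.          1.47113741 -1.67769685]
2.2833 [ 0.56339469 -0.05125834  0.55436722] [[0.0, -0.95, -0.33], [-1.0, -0.0, -0.0], [0.0, 0.33, -0.95]] 291.66022756060573
(0.02, 0.034)
   [ 0.6875 -0.2044] 0.0606 0.0022 76.0
   [ 0.6809 -0.0368] 0.0491 0.0274 91.5
   [0.5663 0.0049] 0.4131 0.0772 91.0
   [ 0.4859 -0.3675] 0.0564 0.017 152.5
   [0.462  0.2715] 0.0444 0.013 22.5
   [0.4493 0.3053] 0.0443 0.0185 18.0
   [0.4119 0.2074] 0.0203 0.0055 175.2
(0.06, 0.074)
   [0.6715 0.0696] 0.062 0.025 91.8
   [0.5565 0.188 ] 0.015 0.012 0.0
   [ 0.4818 -0.3704] 0.062 0.0271 159.2
(0.075, 0.088)
   [ 0.679  -0.0355] 0.021 0.004 90.0
   [ 0.4849 -0.3698] 0.0599 0.0231 152.2
   [ 0.4592 -0.0349] 0.0809 0.0667 105.4
   [0.4433 0.0925] 0.081 0.0669 76.6
   [ 0.4372 -0.159 ] 0.081 0.0666 86.8
(0.088, 0.11)
   [ 0.4789 -0.289 ] 0.0577 0.0109 69.1
   [ 0.4769 -0.3808] 0.061 0.0482 168.7
```

View pics/w1.png

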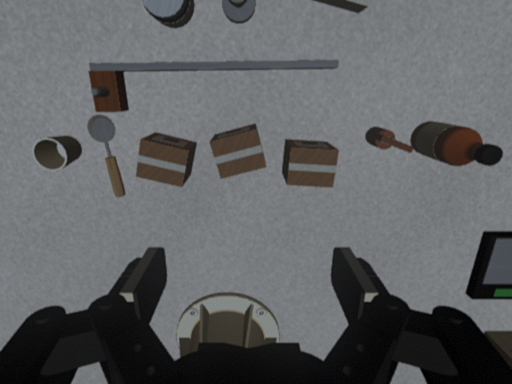

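The wrist view shows the block and spigot at (108,90), spoon at (101-118,128-195), cup at (57,152), three cartons at (166,158), (238,152) and (310,164), and the sign at (380,138) by the bottle. The measured carton size is 81x67, which matches the spec. I'll take a second wrist view with a half turn to cancel any hand-eye offset.

Run:
```python
from h import *
from bench import env
env.movep([.45,-.05,.42],ori(np.pi)); 
im,d,K,eye,R=cam(env,"wrist"); s=env.state();print(s["t"],s["tool_pos"],eye)
np.savez("w2.npz",im=im,d=d,K=K,eye=eye,R=R)
for n in ("w1","w2"):
    f=np.load(n+".npz"); P=pts(f["d"],f["K"],f["eye"],f["R"]); print(n)
    q=P[(P[...,0]>.35)&(P[...,0]<.42)&(np.abs(P[...,1]+.03)<.1)]; print("table z",np.nanmedian(q[:,2]))
    for z in ((.02,.033),(.05,.073),(.075,.088),(.088,.11)):
        print(z)
        for r in rects(P,*z,(.35,.63,-.33,.3)): print("  ",*r)
    # top-z medians
    for c in ((.459,-.035),(.443,.0925),(.437,-.159)): print(np.nanmedian(P[np.hypot(P[...,0]-c[0],P[...,1]-c[1])<.02][:,2]))
```

```text
4.9917 [ 0.45002805 -0.05001569  0.4200026 ] [ 0.36445984 -0.05068641  0.55469077]
w1
table z 0.0002945432680102611
(0.02, 0.033)
   [0.5663 0.0049] 0.4131 0.0772 91.0
   [0.4599 0.2695] 0.0405 0.0106 16.1
   [0.4119 0.2074] 0.0203 0.0055 175.2
(0.05, 0.073)
   [0.5568 0.188 ] 0.0149 0.0129 11.3
   [ 0.47   -0.1605] 0.0771 0.0016 86.4
   [0.4748 0.084 ] 0.0797 0.0091 70.2
   [0.454  0.2805] 0.058 0.039 0.0
(0.075, 0.088)
   [ 0.4592 -0.0349] 0.0809 0.0667 105.4
   [0.4433 0.0925] 0.081 0.0669 76.6
   [ 0.4372 -0.159 ] 0.081 0.0666 86.8
(0.088, 0.11)
   [ 0.4789 -0.289 ] 0.0577 0.0109 69.1
0.08040852346460861
0.08015363277414597
0.08055639706472495
w2
table z 0.0004601256985851121
(0.02, 0.033)
   [0.5683 0.0056] 0.4131 0.078 91.5
   [0.4506 0.2693] 0.0381 0.0098 167.5
   [0.3875 0.2052] 0.047 0.0107 9.5
(0.05, 0.073)
   [0.557 0.189] 0.0141 0.0127 135.0
   [ 0.473 -0.284] 0.0556 0.0174 60.1
   [0.4555 0.28  ] 0.057 0.04 0.0
   [ 0.4192 -0.1416] 0.1019 0.0498 47.4
(0.075, 0.088)
   [ 0.476  -0.2861] 0.0567 0.0093 60.3
   [ 0.4604 -0.0347] 0.0803 0.067 105.1
   [0.4445 0.0929] 0.0807 0.0667 76.2
   [ 0.438  -0.1587] 0.0804 0.067 87.0
(0.088, 0.11)
   [ 0.4797 -0.2883] 0.0569 0.0111 69.4
0.0808228446135808
0.08032349682787762
0.08076163594670158
```

```bash
cat >> h.py <<'E'
O=np.array([.5909,.1688]); A=np.radians(1.2)
xr=np.array([np.cos(A),np.sin(A)]); yr=np.array([-np.sin(A),np.cos(A)])
W=lambda x,y,z: np.r_[O+x*xr+y*yr,z]
RF=lambda p: np.array([(p[:2]-O)@xr,(p[:2]-O)@yr])
def row(env,c,ang,yt,z=.043):
    o=ori(np.radians(ang)); oR=ori(np.pi/2+A)   # ang: long side's world angle
    env.move_gripper(1.0); env.movep([*c,.16],o); env.move_l([*c,z],.15)
    env.move_gripper(0.0,30); s=env.state(); print("grip",s["grip_width"],s["grip_force"],s["contact_force"].round(1))
    env.move_l(W(-.048,yt-.014,z),.1,oR); print(env.state()["contact_force"].round(1))
    print("rail",env.move_l(W(-.026,yt-.014,z),.03,contact_N=10),RF(env.state()["tool_pos"]))
    print("y",env.move_l(env.state()["tool_pos"]+np.r_[.022*yr,0],.03,contact_N=12)); s=env.state(); print(RF(s["tool_pos"]),s["contact_force"].round(1))
    env.move_gripper(1.0); s=env.state(); env.move_l([*s["tool_pos"][:2],.16],.2); print("t",s["t"])
E
python3 - <<'E'
from h import *
from bench import env
row(env,(.4439,.0927),76.4,-.040)
im,d,K,eye,R=cam(env,"wrist"); cv2.imwrite("pics/w3.png",im[:,:,::-1])
P=pts(d,K,eye,R)
for r in rects(P,.076,.088,(.35,.63,-.33,.3)): print(*r,RF(r[0]))
E
```

```text
grip 0.7718897174227909 33.185741901397705 [-0.2 -0.3  6.4]
[-5.9 -2.  12.1]
rail True [-0.04885631 -0.05423425]
y True
[-0.04903293 -0.0398687 ] [-0.2 -2.1  4.7]
t 10.6
[0.5415 0.1275] 0.081 0.067 90.0 [-0.05025412 -0.04025639]
[ 0.4732 -0.0158] 0.0522 0.0342 108.4 [-0.12154016 -0.18209459]
```

View pics/w3.png

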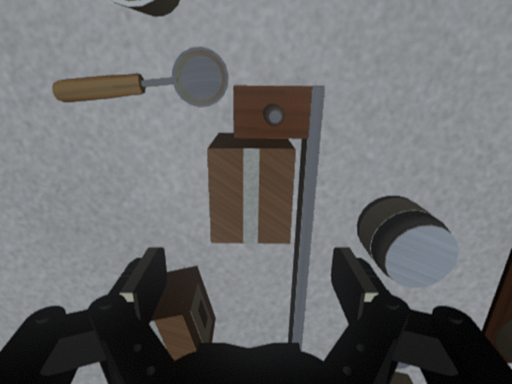

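Carton c is against the block, but it stopped 17 mm short of the rail because friction triggered the contact stop early. I'll re-grip it, push with a higher threshold, then do carton b.

```bash
sed -i 's/\.03,contact_N=10/.04,contact_N=22/; s/contact_N=12/contact_N=18/' h.py
python3 - <<'E'
from h import *
from bench import env
z=.043; s=env.state(); p=s["tool_pos"]
env.move_l([p[0],p[1],z],.2); env.move_gripper(0.,30)
env.move_l(env.state()["tool_pos"]-np.r_[.003*yr,0],.03)
q=RF(env.state()["tool_pos"])
print(env.move_l(W(-.026,q[1],z),.04,contact_N=22)); s=env.state(); print(RF(s["tool_pos"]),s["contact_force"].round(1))
print(env.move_l(W(*(RF(s["tool_pos"])+[0,.012]),z),.03,contact_N=18)); s=env.state(); print(RF(s["tool_pos"]),s["contact_force"].round(1))
env.move_gripper(1.); p=env.state()["tool_pos"]; env.move_l([*p[:2],.16],.2)
im,d,K,eye,R=cam(env,"wrist"); P=pts(d,K,eye,R)
for r in rects(P,.076,.088,(.35,.63,-.33,.3)): print(*r,RF(r[0]))
row(env,(.4598,-.0348),105.2,-.121)
im,d,K,eye,R=cam(env,"wrist"); P=pts(d,K,eye,R)
for r in rects(P,.076,.088,(.35,.63,-.33,.3)): print(*r,RF(r[0]))
cv2.imwrite("pics/w4.png",im[:,:,::-1])
E
```

```text
True
[-0.04929861 -0.04352946] [-1.9 -0.6  6.3]
True
[-0.04901554 -0.04001585] [-0.7 -2.9  5.7]
[0.5416 0.1279] 0.081 0.0668 91.2 [-0.05014574 -0.03985856]
[ 0.4744 -0.0139] 0.0524 0.0339 113.2 [-0.12030062 -0.18022014]
grip 0.7694424917352365 33.78656566143036 [0.3 1.5 6.3]
[-5.  -2.6 11.7]
rail True [-0.0482388  -0.13536749]
y True
[-0.04856538 -0.11952511] [-1.1 -2.5  4.7]
t 18.9667
[0.5423 0.0879] 0.1605 0.0672 91.5 [-0.0502836  -0.07986446]
```

View pics/w4.png

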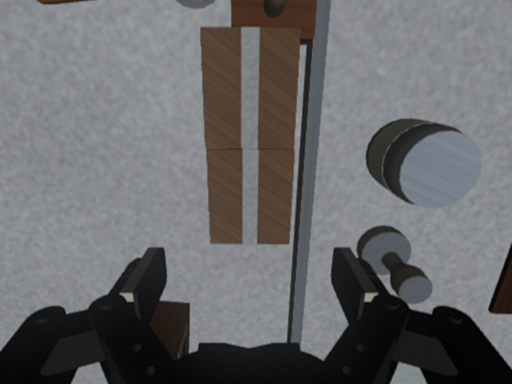

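Both cartons touch but stop at x = -0.049, with about 17 mm left to the rail. The rail-side finger must be hitting the rail, so I'll grip higher to pass over it.

```bash
cat >> h.py <<'E'
def fin(env,y,z=.057,up=.16):
    p=W(-.049,y,up); env.movep(p,ori(np.pi/2+A)); env.move_l(W(-.049,y,z),.2); env.move_gripper(0.,30)
    print("x",env.move_l(W(-.024,y,z),.05,contact_N=22)); s=env.state(); print(RF(s["tool_pos"]),s["contact_force"].round(1))
    print("y",env.move_l(W(*(RF(s["tool_pos"])+[-.0005,.010]),z),.03,contact_N=18)); s=env.state(); print(RF(s["tool_pos"]),s["contact_force"].round(1))
    env.move_gripper(1.); p=env.state()["tool_pos"]; env.move_l([*p[:2],up],.25)
E
sed -i 's/yt,z=.043/yt,z=.057/' h.py
python3 - <<'E'
from h import *
from bench import env
fin(env,-.040); fin(env,-.122)
im,d,K,eye,R=cam(env,"wrist"); P=pts(d,K,eye,R)
for r in rects(P,.076,.088,(.35,.63,-.33,.3)): print(*r,RF(r[0]))
cv2.imwrite("pics/w5.png",im[:,:,::-1]); print(env.state()["t"])
E
```

```text
x True
[-0.04776227 -0.0400418 ] [-1.2 -0.6  7.7]
y True
[-0.04793797 -0.03971887] [-0.1 -2.5  4.7]
x True
[-0.04773142 -0.12174671] [-2.6  0.7  8.1]
y True
[-0.04774854 -0.12149033] [-0.3 -2.7  4.2]
[0.5432 0.0877] 0.1615 0.067 91.2 [-0.04938795 -0.08008326]
25.2917
```

View pics/w5.png

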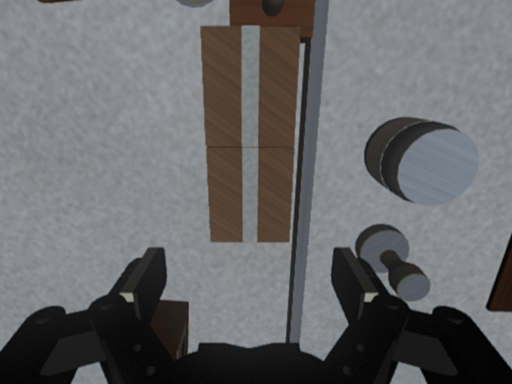

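Every x push trips at about -0.048, which is where the finger's back would meet the rail. I'll measure the real fingertip height from the wrist depth before trying again.

Run:
```python
from h import *
from bench import env
s=env.state(); T=np.array(s["tool_pos"]); Rt=Ro.from_rotvec(s["tcp_rot"]).as_matrix()
for g in (1.0,.77):
    env.move_gripper(g); s=env.state()
    im,d,K,eye,R=cam(env,"wrist"); P=(pts(d,K,eye,R)-T)@Rt
    print(g,s["grip_width"])
    for sl in ((slice(245,330),slice(125,168)),(slice(245,330),slice(330,375))):
        q=P[sl].reshape(-1,3); q=q[np.isfinite(q[:,0])]; q=q[(q[:,2]<.06)]
        print("  n",len(q),"z max",np.percentile(q[:,2],[50,90,99]).round(4),"y",np.percentile(q[:,1],[1,99]).round(4),"x",np.percentile(q[:,0],[1,99]).round(4))
        t=q[q[:,2]>np.percentile(q[:,2],99)-.01]; print("   tip y",t[:,1].min().round(4),t[:,1].max().round(4))
print(T,s["t"])
```

```text
1.0 0.9994378426826488
  n 2687 z max [-0.0306 -0.0131 -0.0063] y [-0.056  -0.0318] x [-0.0114  0.0164]
   tip y -0.057 -0.0431
  n 2804 z max [-0.0312 -0.0132 -0.0063] y [0.0299 0.0544] x [-0.0112  0.0166]
   tip y 0.0412 0.0553
0.77 0.7742848833462286
  n 2586 z max [-0.0474 -0.0233 -0.0093] y [-0.0465 -0.0257] x [0.     0.0168]
   tip y -0.0469 -0.0378
  n 2657 z max [-0.0477 -0.024  -0.0096] y [0.0249 0.0463] x [0.0001 0.0169]
   tip y 0.037 0.0464
[0.54413992 0.0465729  0.15948408] 25.9
```

Run:
```python
from h import *
from bench import env
z=.057; y=-.1215
env.move_gripper(1.); env.move_l(W(-.049,y,z),.2); print(env.state()["contact_force"].round(1)); env.move_gripper(0.,30)
for k in range(6):
    s=env.state(); q=RF(s["tool_pos"])
    c=env.move_l(W(q[0]+.003,y,z),.02,contact_N=40); a=env.state(); print(c,RF(a["tool_pos"]).round(4),s["contact_force"].round(1),a["contact_force"].round(1),a["t"],a["grip_force"],a["wrist_torque"].round(2))
    if c: break
```

```text
[ 0.3  0.2 -0.5]
False [-0.0475 -0.1214] [-1.5  0.   5.7] [-13.2  -0.3  23.6] 27.625 36.05391025543213 [0.04 2.56 0.05]
False [-0.0474 -0.1215] [-13.2  -0.3  23.6] [-15.5   0.8  24.7] 27.875 36.177285611629486 [-0.01  2.75 -0.04]
False [-0.0474 -0.1214] [-15.5   0.8  24.7] [-15.9   0.1  26.5] 28.125 36.18286281824112 [-0.01  2.83  0.03]
False [-0.0474 -0.1215] [-15.9   0.1  26.5] [-15.7  -0.1  26.8] 28.375 36.1817729473114 [ 0.04  2.86 -0.01]
False [-0.0474 -0.1215] [-15.7  -0.1  26.8] [-15.9   0.8  26.7] 28.625 36.180957555770874 [ 0.03  2.84 -0.08]
False [-0.0474 -0.1214] [-15.9   0.8  26.7] [-15.7  -0.1  26.8] 28.875 36.18387222290039 [ 0.08  2.81 -0.04]
```

Fx/Fz is about the friction limit, so the rigid grip is jamming the carton down onto the counter rather than meeting the rail. I'll release and push both cartons from the front with the open fingertips, closing line along the rail, one finger per carton.

```bash
cat >> h.py <<'E'
def shove(env,y,g,xs=-.125,z=.03,N=15):
    env.movep(W(xs,y,.15),ori(A)); env.move_gripper(g); env.move_l(W(xs,y,z),.2)
    c=env.move_l(W(-.070,y,z),.06,contact_N=N); s=env.state(); print("shove",c,RF(s["tool_pos"]).round(4),s["contact_force"].round(1),s["t"])
def look(env,n=None):
    im,d,K,eye,R=cam(env,"wrist"); P=pts(d,K,eye,R)
    for r in rects(P,.076,.088,(.35,.63,-.33,.3)): print(*r,RF(r[0]).round(4))
    if n: cv2.imwrite(f"pics/{n}.png",im[:,:,::-1])
    return P
E
python3 - <<'E'
from h import *
from bench import env
env.move_gripper(1.); p=env.state()["tool_pos"]; env.move_l([*p[:2],.14],.25)
shove(env,-.0805,1.0)
look(env,"w6")
E
```

```text
shove True [-0.0766 -0.0805] [-1.6  0.7 -0. ] 32.9333
[0.5485 0.088 ] 0.1626 0.0929 91.0 [-0.0441 -0.0799]
```

View pics/w6.png

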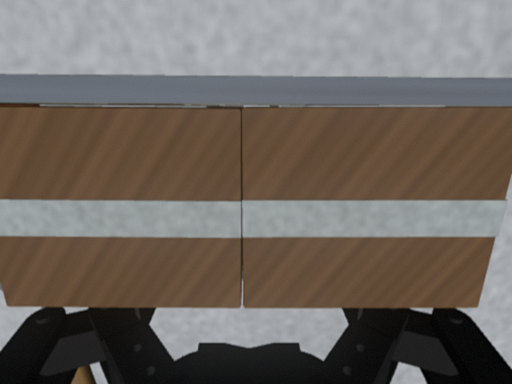

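Both cartons are flush with the rail at row (105) with a closed seam at column 242. Next is carton a.

Run:
```python
from h import *
from bench import env
env.move_l(W(-.115,-.0805,.03),.2); env.move_l(W(-.115,-.0805,.14),.25)
z=.040; c=(.4376,-.1588)
env.move_gripper(1.); env.movep([*c,.14],ori(np.radians(86.9))); env.move_l([*c,z],.2); env.move_gripper(0.,25)
env.move_l(W(-.056,-.215,z),.1,ori(np.pi/2+A)); s=env.state(); print(RF(s["tool_pos"]).round(4),s["contact_force"].round(1))
print("y",env.move_l(W(RF(s["tool_pos"])[0],-.192,z),.03,contact_N=16)); s=env.state(); print(RF(s["tool_pos"]).round(4),s["contact_force"].round(1))
env.move_gripper(1.); p=env.state()["tool_pos"]; env.move_l([*p[:2],.14],.25)
shove(env,-.201,.55)
env.move_l(W(-.115,-.201,.03),.2); env.move_l(W(-.115,-.15,.2),.25)
look(env,"w7"); print(env.state()["t"])
```

```text
[-0.0555 -0.2153] [-2.  -2.   7.3]
y True
[-0.0548 -0.1996] [-0.2 -3.2  4. ]
shove True [-0.0783 -0.2008] [-2.3 -0.2  0.1] 43.35
[0.5573 0.048 ] 0.2422 0.0671 90.9 [-0.0361 -0.1201]
44.5917
```

View pics/w7.png

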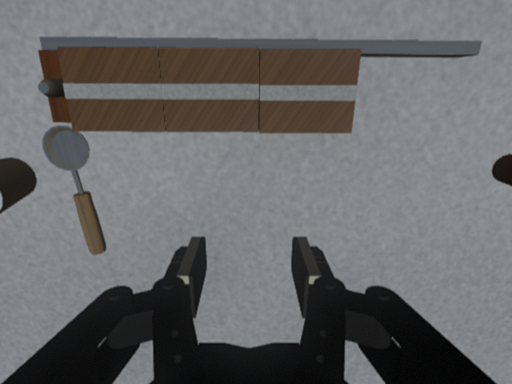

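All three cartons read as one 242 x 67 mm block, flush with the rail and with seams closed (columns 160 and 259). Next I'll grip the sign by its panel, lift it, and re-measure the spigot.

Run:
```python
from h import *
from bench import env
c=(.4793,-.2887); o=ori(np.radians(69.25))
env.move_gripper(1.); env.movep([*c,.15],o); env.move_l([*c,.064],.15); env.move_gripper(0.,50); s=env.state(); print(s["grip_width"],s["grip_force"],s["contact_force"].round(1),s["tool_pos"].round(4))
env.move_l([*c,.19],.25); oR=ori(np.pi/2+A); env.movep([.557,.10,.19],oR)
im,d,K,eye,R=cam(env,"wrist"); P=pts(d,K,eye,R)
for b in ((.045,.06),(.055,.068),(.068,.076)):
    for r in rects(P,*b,(.53,.585,.165,.215),10): print(b,*r,RF(r[0]).round(4))
for r in rects(P,.028,.040,(.5,.63,.1,.25),100): print("block",*r)
cv2.imwrite("pics/w8.png",im[:,:,::-1]); s=env.state(); print(s["t"],s["contact_force"].round(1),s["grip_width"])
```

```text
0.1079960492885046 49.19120192527771 [-0.4  0.8  3.4] [ 0.4795 -0.2889  0.0643]
(0.045, 0.06) [0.57  0.167] 0.028 0.004 0.0 [-0.0209 -0.0014]
(0.055, 0.068) [0.5575 0.1905] 0.015 0.015 0.0 [-0.0329  0.0224]
(0.055, 0.068) [0.557 0.167] 0.054 0.004 0.0 [-0.0339 -0.0011]
(0.068, 0.076) [0.558  0.1904] 0.0129 0.012 101.3 [-0.0324  0.0223]
(0.068, 0.076) [0.557 0.167] 0.054 0.004 0.0 [-0.0339 -0.0011]
block [0.5644 0.1561] 0.1132 0.0784 90.8
50.1833 [-0.7 -0.6 -0.5] 0.10908003339042346
```

View pics/w8.png

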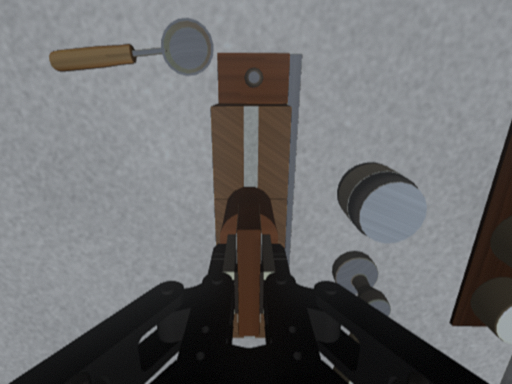

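The sign is held upright (panel at column 250), and the spigot at (254,77) is at (0.5577, 0.1904), which agrees with the block estimate. Inserting now.

Run:
```python
from h import *
from bench import env
p=np.array([.5577,.1904])
env.move_l([*p,.19],.15); env.move_l([*p,.145],.1)
c=env.move_l([*p,.0985],.04,contact_N=15); s=env.state(); print(c,s["tool_pos"].round(4),s["contact_force"].round(1),s["t"])
im,d,K,eye,R=cam(env,"wrist"); cv2.imwrite("pics/w9.png",im[:,:,::-1])
```

```text
True [0.558  0.1904 0.1002] [-0.5  0.3  5.7] 52.5833
```

The sign reached full depth (0.1002, expected 0.1003). Releasing and checking.

Run:
```python
from h import *
from bench import env
env.move_gripper(.6); p=env.state()["tool_pos"]; env.move_l([*p[:2],.2],.2); env.movep([.50,.02,.38],ori(0))
im,d,K,eye,R=cam(env,"wrist"); P=pts(d,K,eye,R); cv2.imwrite("pics/w10.png",im[:,:,::-1])
for b in ((.076,.088),(.115,.14)):
    for r in rects(P,*b,(.35,.63,-.33,.3)): print(b,*r,RF(r[0]).round(4))
q=P[np.hypot(P[...,0]-.5577,P[...,1]-.19)<.02]; print("top",np.nanpercentile(q[:,2],98)); print(env.state()["t"])
```

```text
(0.076, 0.088) [0.5432 0.1893] 0.029 0.0087 92.2 [-0.0473  0.0215]
(0.076, 0.088) [0.5572 0.0665] 0.2789 0.0661 90.9 [-0.0358 -0.1016]
(0.115, 0.14) [0.5555 0.1905] 0.057 0.011 90.0 [-0.0349  0.0224]
top 0.12941792435513494
54.9917
```

View pics/w10.png

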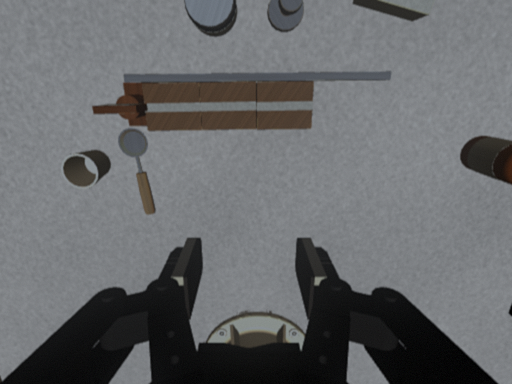

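The sign is seated with its top at 129 mm (128 expected) and its panel parallel to the rail. In this view it reads 2 mm low in x even though it sits on the spigot axis. With the same correction the cartons are at about -34 mm, so they are flush. Handing in.

```bash
python3 -c "
from bench import env
print(env.job_done())"
```

```text
the job is handed in; nothing more can be done
None
```

I handed the job in at about 55 s: by the last wrist view, the three cartons stand in one closed row flush to the rail and end block, and the sign is fully down on the spigot with its panel parallel to the rail; no verdict was returned.

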